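# Shut the drumstick bin and lock its two-stage lever

### The job

Push the tilted-out bin at the end of the shelf fully shut with your fingertips. Only then push the lever on top of it past its first click all the way to its second stop, so that the bin is locked, and take your hand away. Pick nothing up and leave the other things on the shelf where they stand.

Things in the scene. Friction and masses are not known exactly. Their poses are not given: they have to be found in the camera images.
- housing: White plastic housing of the tilt-out bin, fixed to the shelf: 150 deep (its x), 220 wide (its y), 170 mm high. Origin: centre of its underside; its open front (own -x side, towards the robot) is closed by the bin's front panel. On its top a steel gate plate, 3 thick, 56 (x) by 116 (y), centred at x 10, y 0, in which the lever slides.
- bin (a joint): Bin tilt (rad): 0 fully shut, 0.5 fully out; starts 0.28 to 0.45. Stiff hinge, stays where left, about 2 to 5 N on its upper part shuts it against a firm stop. Hinge line along the housing's y, at x -75, z 8 mm of the housing.
- bin_lip (a point): Middle of the upper edge of the bin's front panel, on its outer face. The panel is a flat grey plastic board 220 wide, 158 high above the hinge line, 8 mm thick; when shut its outer face is the plane x = -83 mm of the housing, 8 to 166 mm above the shelf.
- lever (a joint): Travel of the two-stage lever (m): 0 unlocked (the start), 0.030 first click, 0.060 second click, at a firm end stop. Slides straight along the housing's -y. A sprung detent holds it at these three places: about 5 to 9 N push it out of the start, and again out of the first click; half way it gives and springs on to the next; let go, it stays there.
- lever_top (a point): Centre of the top of the lever: an upright black plastic tab, 14 along its slide (housing y), 30 across (housing x), 34 mm high above the gate plate, its top 207 mm above the shelf. Starts at x 10, y 30 mm of the housing; second stop at x 10, y -30.
- mug: White ceramic mug, radius 40, height 92, loose, standing beside the bin on its -y side. Not part of the work. Origin at the centre of its underside. Sizes in mm.
- tumbler: Steel tumbler, radius 35 at the rim, height 100, loose, standing beside the bin on its +y side. Not part of the work. Origin at the centre of its underside. Sizes in mm.
- scoop: Yellow plastic scoop, about 175 long, 60 wide, 40 high, loose, lying on the surface in front of the bin. Not part of the work. Origin at the centre of its underside. Sizes in mm.
- cooker_lid: Aluminium pressure cooker lid, radius 100, with a handle out to 135 from its centre, 43 high, loose. Not part of the work. Origin at the centre of the lid's underside. Sizes in mm.
- rolling_pin: Wooden rolling pin, 330 long, 44 thick, loose, free to roll. Not part of the work. Origin at the centre of its underside. Sizes in mm.
- tin: Closed steel tin, radius 45, height 100, loose. Not part of the work. Origin at the centre of its underside. Sizes in mm.
- katori: Small steel bowl, radius 45, height 40, loose. Not part of the work. Origin at the centre of its underside. Sizes in mm.

How it is judged:
By the outcome, as a careful person would: the job done as asked, in the order asked, and still so for the second after the job is handed in, with the robot touching nothing.
It also fails if it takes over 48 s, if anything falls off the work surface, if the arm or the gripper's body presses on something with over 40 N, if the wrist force passes 120 N, or if a joint passes its speed limit or range.

### The arm

A 6-joint arm with a two-finger parallel gripper is mounted at the origin on the work surface. World frame = base frame: x ahead of the robot, y to its left, z up, the work surface at z = 0. Lengths are in m, angles in degrees, forces in N, time in s.
With the tool pointing down it reaches from about 0.25 to 0.725 m from the base axis. Payload 9.7 kg.
Tool frame: the origin (TCP) lies at the centre of the arm's flange, where the gripper is bolted on; the fingertips stand bot.tips_ahead ahead of it and the grasp point (between the pads) lies 155 mm ahead of it (bot.tips_ahead is the distance from the TCP to the fingertips, in m); z points along the fingers, y is the line along which they close (so a half turn about z gives the same grasp; the last joint's range is limited). The gripper opens to 85 mm and grips with 20 to 120 N. Pads are 22 mm wide; open, the fingers measure 114 mm over their backs; the gripper's body (76 mm by 85 mm) begins 54 mm behind the grasp point. The pads swing forward as they close: fully open they stand 13 mm farther back than shut.
Start: joints at [65.26, 4.979, 10.078, 95.1, 0, 90], TCP at [0.23, 0.5, 0.405] pointing down, gripper open.
Joint ranges: [-179.16, 179.16], [-48.56, 103.87], [-65.8, 70.77], [-126.05, 130.52], [-82.76, 87.17], [-180, 180]. Speed limits (degrees/s): [127.2, 127.2, 147.25, 180, 180, 180].

### API

Orientations are given as [roll, pitch, yaw] about the fixed x, y, z axes, in that order (R = Rz(yaw) Ry(pitch) Rx(roll)).
In Python, from workcell import bot gives the robot as it stands.
- The arm moves only by the tool drive_tool, never from a script. Its argument "plan" is a list of rows, each an object of numbers: "dx", "dy", "dz": the shift along the tool's x, y, z in m; "roll": the turn about the tool's z in rad; "hand": the finger opening in m, from 0 to 0.0854. In form: [{"dx": .., "dy": .., "dz": .., "roll": .., "hand": ..}, ...]. A call has 1 to 20 rows; each row is the pose to reach, as a shift and turn from the pose commanded when the call began, along the tool's axes at that moment; what a row does not reach only later rows make up. A row lasts 1/12 s, in which the tool goes at most 41.7 mm and 7.16 degrees, less where a joint would pass 70% of its speed; a pose out of reach is approached as far as the arm can. A call with a gripper value outside its range is refused whole. The fingers move at their own pace and stop on an object; "force" is the grip in N (left out, the last holds). Time passes only in rows, so rows that repeat a pose let the fingers close. It gives the time, the measured TCP pose, the force and the opening at its end, in the units of the state.
- bot.get_obs(): the state, without advancing time (a new reading comes with each control period).
- bot.camera(name): name is "side" or "top"; returns a dict with "frame" (400x640x3 uint8, red, green, blue), "z_map" (400x640 float32, m along the optical axis (not along the pixel's ray), 0 where there is no reading), "mtx" (3x3 intrinsics, pixels), "R" (3x3) and "t" (3): a world point X has camera coordinates R X + t. Camera axes: x right, y down, z forward; pixel columns grow to the right and rows downward; lengths in m; the calibration is good to about 2 mm. A picture is of the moment at which its call begins.
- bot.job_done(): hands the job in, once; it reports no verdict.
The state is a dict: "time": time; "q": joint angles; "qd": joint speeds; "joint_efforts": joint torques, N m; "ee_pos": TCP position; "tcp_rot": TCP orientation; "wrist_force": force on the tool from outside, world axes, zero at the start; "torque": the same for the moment, N m; "opening": finger opening in m.
Only numpy, scipy, OpenCV 4.12 (cv2) and the standard library are available. Lean on these libraries where they do the work, as an engineer would, in place of code of your own. Each camera call takes 0.05 s, during which the arm holds its last target. There are 200 camera calls.

## Working session

There is one attempt and no reset: what is moved stays moved. The work goes in short steps, Python scripts to look and compute and a tool call to move; the robot and the scene stay as the last step left them, time stands still between calls to the robot, and variables do not carry over. Pictures are saved under pics/ and viewed, on a budget of 10 in all, crops included, one or two more only if the job needs it, and the job is handed in when it is done.

Besides the shell and the picture viewer there is one more tool, called after "Emit:" as name(argument=value, ...) on one line, values as JSON. drive_tool: Moves the arm, as the interface text tells. Its arguments: {"type":"object","properties":{"plan":{"type":"array","items":{"type":"object","properties":{"dx":{"type":"number"},"dy":{"type":"number"},"dz":{"type":"number"},"roll":{"type":"number"},"hand":{"type":"number"}}}},"force":{"type":"number"}},"required":["plan"]}

```bash
mkdir -p pics
cat > h.py <<'E'
from workcell import bot
import numpy as np, cv2
def snap(n):
    c=bot.camera(n); np.savez(f'pics/{n}.npz',**c); return c
def w(c,u,v,r=1):
    z=c['z_map'][v-r:v+r+1,u-r:u+r+1]; z=np.median(z[z>0])
    p=np.linalg.inv(c['mtx'])@[u,v,1]*z
    return c['R'].T@(p-c['t'])
def px(c,X):
    p=c['mtx']@(c['R']@np.array(X)+c['t']); return p[:2]/p[2]
E
python3 - <<'E'
from h import *
for n in('top','side'):
    c=snap(n); cv2.imwrite(f'pics/{n}0.png',c['frame'][:,:,::-1]); print(n,-c['R'].T@c['t'],c['R'].round(3).tolist())
o=bot.get_obs();print(o['time'],o['ee_pos'],o['tcp_rot'],o['opening'],bot.tips_ahead)
E
```

```text
top [ 0.38788213 -0.09528938  1.53746217] [[-0.021, -1.0, 0.013], [-0.993, 0.019, -0.119], [0.118, -0.016, -0.993]]
side [-0.17651077 -0.85761104  1.16806562] [[0.73, -0.684, 0.0], [-0.48, -0.512, -0.713], [0.487, 0.52, -0.702]]
0.1 [0.23018337 0.49951372 0.40405615] [-1.79931377e+02  8.76792625e-04  1.55260582e+02] 0.08504751211572216 0.1734
```

View pics/top0.png

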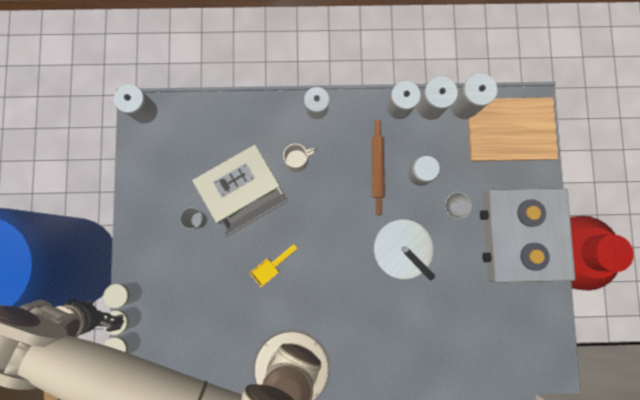

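View pics/side0.png

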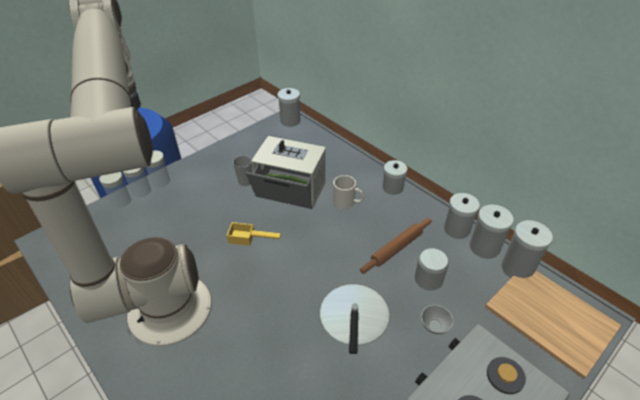

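The top view shows the housing at about (240,185), its bin front facing lower right at (255,212), the tumbler at (193,218), the mug at (296,155) and the scoop at (270,268). The side view shows the lever at (282,147), at the left end of the gate plate. Next I'll fit the housing from depth and look at an enlarged crop.

Run:
```python
from h import *
c=dict(np.load('pics/top.npz'))
cv2.imwrite('pics/topc.png',cv2.resize(c['frame'][130:290,170:320,::-1],None,fx=3.7,fy=3.7,interpolation=cv2.INTER_CUBIC))
v,u=np.mgrid[130:300,160:330]; z=c['z_map'][130:300,160:330]
P=np.linalg.inv(c['mtx'])@np.stack([u.ravel(),v.ravel(),np.ones(u.size)])*z.ravel()
W=(c['R'].T@(P-c['t'][:,None])).T
m=(abs(W[:,2]-.17)<.008)
r=cv2.minAreaRect(W[m][:,:2].astype(np.float32)*1000); print(m.sum(),r,cv2.boxPoints(r))
m=(W[:,2]>.195)&(W[:,2]<.23); print('lever',W[m].round(3), u.ravel()[m],v.ravel()[m])
for a in((193,216),(296,155),(264,272),(290,250)): print(a,w(c,*a))
```

```text
3413 ((573.91259765625, 139.48915100097656), (204.13226318359375, 220.4667205810547), 29.42440414428711) [[430.85767  185.36041 ]
 [539.16736   -6.667137]
 [716.9675    93.61789 ]
 [608.65784  285.64545 ]]
lever [[0.603 0.189 0.205]
 [0.602 0.186 0.207]
 [0.602 0.182 0.211]
 [0.6   0.193 0.202]
 [0.599 0.189 0.208]
 [0.599 0.186 0.209]
 [0.599 0.183 0.208]
 [0.6   0.181 0.204]
 [0.596 0.191 0.212]
 [0.597 0.189 0.206]
 [0.597 0.186 0.206]
 [0.596 0.182 0.211]
 [0.597 0.181 0.204]
 [0.597 0.179 0.199]
 [0.594 0.192 0.206]
 [0.593 0.189 0.207]
 [0.594 0.186 0.205]
 [0.593 0.182 0.21 ]
 [0.593 0.18  0.209]
 [0.594 0.178 0.203]
 [0.591 0.19  0.203]
 [0.59  0.186 0.208]
 [0.59  0.183 0.209]
 [0.59  0.179 0.211]
 [0.59  0.177 0.207]
 [0.591 0.176 0.199]
 [0.587 0.185 0.21 ]
 [0.587 0.182 0.21 ]
 [0.587 0.18  0.208]
 [0.588 0.178 0.205]
 [0.587 0.174 0.207]
 [0.585 0.187 0.203]
 [0.584 0.183 0.207]
 [0.584 0.179 0.211]
 [0.584 0.177 0.207]
 [0.585 0.175 0.205]
 [0.585 0.172 0.201]
 [0.581 0.183 0.209]
 [0.581 0.18  0.206]
 [0.582 0.179 0.2  ]
 [0.581 0.173 0.211]
 [0.581 0.172 0.205]
 [0.578 0.182 0.209]
 [0.579 0.181 0.203]
 [0.578 0.177 0.205]
 [0.579 0.175 0.205]
 [0.579 0.172 0.204]
 [0.576 0.181 0.205]
 [0.576 0.178 0.204]] [221 222 223 220 221 222 223 224 220 221 222 223 224 225 220 221 222 223
 224 225 221 222 223 224 225 226 222 223 224 225 226 222 223 224 225 226
 227 223 224 225 226 227 223 224 225 226 227 224 225] [179 179 179 180 180 180 180 180 181 181 181 181 181 181 182 182 182 182
 182 182 183 183 183 183 183 183 184 184 184 184 184 185 185 185 185 185
 185 186 186 186 186 186 187 187 187 187 187 188 188]
(193, 216) [0.50998816 0.32626151 0.00445487]
(296, 155) [ 0.7137795  -0.02575114  0.00660675]
(264, 272) [ 0.31695742  0.0876441  -0.00179824]
(290, 250) [ 0.38855384 -0.00283853  0.03475571]
```

View pics/topc.png

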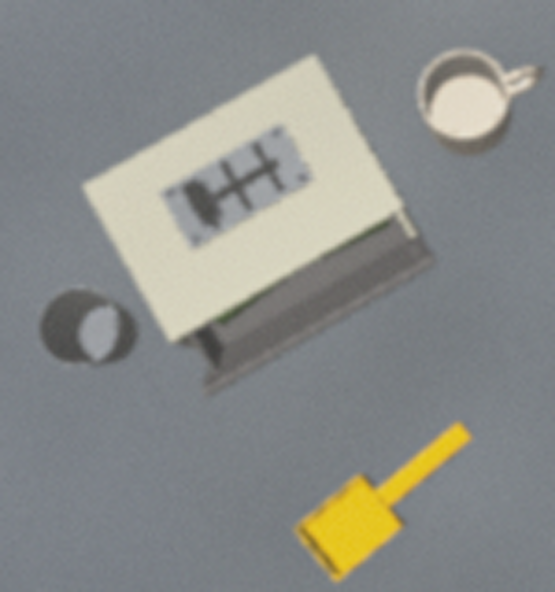

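Emit:
drive_tool(plan=[{"dx": -0.03,"dy": -0.025,"roll": 0.05,"hand": 0},{"dx": -0.06,"dy": -0.05,"roll": 0.1,"hand": 0},{"dx": -0.09,"dy": -0.075,"roll": 0.15,"hand": 0},{"dx": -0.12,"dy": -0.1,"roll": 0.2,"hand": 0},{"dx": -0.15,"dy": -0.125,"roll": 0.25,"hand": 0},{"dx": -0.18,"dy": -0.15,"roll": 0.3,"hand": 0},{"dx": -0.21,"dy": -0.175,"roll": 0.35,"hand": 0},{"dx": -0.24,"dy": -0.2,"roll": 0.4,"hand": 0},{"dx": -0.27,"dy": -0.225,"roll": 0.45,"hand": 0},{"dx": -0.3,"dy": -0.25,"roll": 0.5,"hand": 0},{"dx": -0.33,"dy": -0.28,"roll": 0.55,"hand": 0},{"dx": -0.36,"dy": -0.3,"roll": 0.6,"hand": 0},{"dx": -0.37,"dy": -0.312,"roll": 0.626,"hand": 0},{"dx": -0.37,"dy": -0.312,"dz": 0.03,"roll": 0.626,"hand": 0},{"dx": -0.37,"dy": -0.312,"dz": 0.06,"roll": 0.626,"hand": 0},{"dx": -0.37,"dy": -0.312,"dz": 0.095,"roll": 0.626,"hand": 0},{"dx": -0.37,"dy": -0.312,"dz": 0.095,"roll": 0.626,"hand": 0},{"dx": -0.37,"dy": -0.312,"dz": 0.095,"roll": 0.626,"hand": 0}], force=60)

```text
invalid input at $.plan[0]: expected keys dx, dy, dz, roll, hand
```

Emit:
drive_tool(plan=[{"dx": -0.03,"dy": -0.025,"dz": 0,"roll": 0.05,"hand": 0},{"dx": -0.06,"dy": -0.05,"dz": 0,"roll": 0.1,"hand": 0},{"dx": -0.09,"dy": -0.075,"dz": 0,"roll": 0.15,"hand": 0},{"dx": -0.12,"dy": -0.1,"dz": 0,"roll": 0.2,"hand": 0},{"dx": -0.15,"dy": -0.125,"dz": 0,"roll": 0.25,"hand": 0},{"dx": -0.18,"dy": -0.15,"dz": 0,"roll": 0.3,"hand": 0},{"dx": -0.21,"dy": -0.175,"dz": 0,"roll": 0.35,"hand": 0},{"dx": -0.24,"dy": -0.2,"dz": 0,"roll": 0.4,"hand": 0},{"dx": -0.27,"dy": -0.225,"dz": 0,"roll": 0.45,"hand": 0},{"dx": -0.3,"dy": -0.25,"dz": 0,"roll": 0.5,"hand": 0},{"dx": -0.33,"dy": -0.28,"dz": 0,"roll": 0.55,"hand": 0},{"dx": -0.36,"dy": -0.3,"dz": 0,"roll": 0.6,"hand": 0},{"dx": -0.37,"dy": -0.312,"dz": 0,"roll": 0.626,"hand": 0},{"dx": -0.37,"dy": -0.312,"dz": 0.03,"roll": 0.626,"hand": 0},{"dx": -0.37,"dy": -0.312,"dz": 0.06,"roll": 0.626,"hand": 0},{"dx": -0.37,"dy": -0.312,"dz": 0.095,"roll": 0.626,"hand": 0},{"dx": -0.37,"dy": -0.312,"dz": 0.095,"roll": 0.626,"hand": 0},{"dx": -0.37,"dy": -0.312,"dz": 0.095,"roll": 0.626,"hand": 0}], force=60)

```text
time: 1.6
ee_pos: [0.4351, 0.0612, 0.3089]
tcp_rot: [-179.8, -0.1, 119.4]
wrist_force: [-0.3, -0.2, 0.7]
opening: 0.0001
```

Emit:
drive_tool(plan=[{"dx": 0,"dy": 0.02,"dz": 0,"roll": 0,"hand": 0},{"dx": 0,"dy": 0.03,"dz": 0,"roll": 0,"hand": 0},{"dx": 0,"dy": 0.037,"dz": 0,"roll": 0,"hand": 0},{"dx": 0,"dy": 0.044,"dz": 0,"roll": 0,"hand": 0},{"dx": 0,"dy": 0.051,"dz": 0,"roll": 0,"hand": 0},{"dx": 0,"dy": 0.058,"dz": 0,"roll": 0,"hand": 0},{"dx": 0,"dy": 0.064,"dz": 0,"roll": 0,"hand": 0},{"dx": 0,"dy": 0.07,"dz": 0,"roll": 0,"hand": 0},{"dx": 0,"dy": 0.075,"dz": 0,"roll": 0,"hand": 0},{"dx": 0,"dy": 0.08,"dz": 0,"roll": 0,"hand": 0},{"dx": 0,"dy": 0.08,"dz": 0,"roll": 0,"hand": 0},{"dx": 0,"dy": 0.08,"dz": 0,"roll": 0,"hand": 0}])

```text
time: 2.6
ee_pos: [0.5056, 0.1008, 0.3094]
tcp_rot: [180.0, -0.0, 119.4]
wrist_force: [-0.1, 0.4, -0.6]
opening: -0.0001
```

Run:
```python
from h import *
c=snap('side'); cv2.imwrite('pics/side1.png',cv2.resize(c['frame'][80:240,200:380,::-1],None,fx=4,fy=3.7,interpolation=cv2.INTER_CUBIC))
```

```text
(no output)
```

View pics/side1.png

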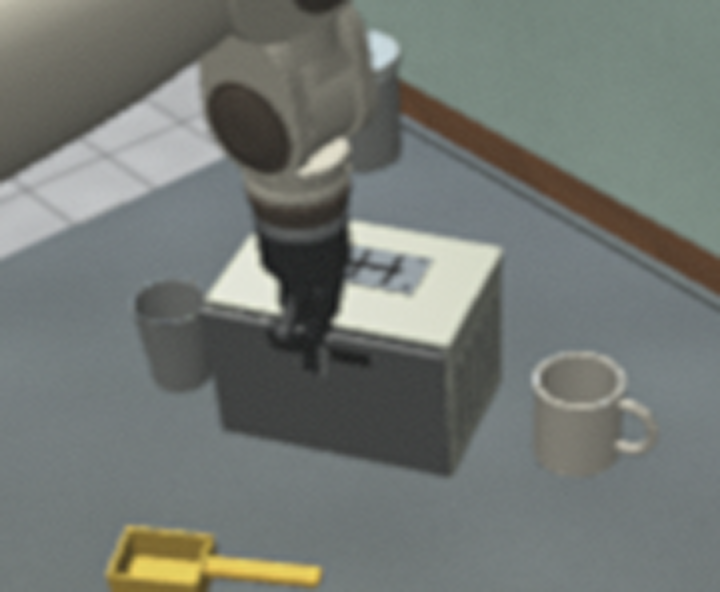

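The picture shows the panel almost flush with the housing and the fingertips on it at (315,355). I'll press on in small steps until it reaches the firm stop.

Emit:
drive_tool(plan=[{"dx": 0,"dy": 0.003,"dz": 0,"roll": 0,"hand": 0},{"dx": 0,"dy": 0.006,"dz": 0,"roll": 0,"hand": 0},{"dx": 0,"dy": 0.008,"dz": 0,"roll": 0,"hand": 0},{"dx": 0,"dy": 0.008,"dz": 0,"roll": 0,"hand": 0},{"dx": 0,"dy": 0.008,"dz": 0,"roll": 0,"hand": 0}])

```text
time: 3.07
ee_pos: [0.5119, 0.1043, 0.3098]
tcp_rot: [-179.9, -0.0, 119.4]
wrist_force: [-6.5, -2.8, 4.3]
opening: -0.0002
```

Emit:
drive_tool(plan=[{"dx": 0,"dy": 0.002,"dz": 0,"roll": 0,"hand": 0},{"dx": 0,"dy": 0.003,"dz": 0,"roll": 0,"hand": 0},{"dx": 0,"dy": 0.004,"dz": 0,"roll": 0,"hand": 0},{"dx": 0,"dy": 0.004,"dz": 0,"roll": 0,"hand": 0}])

```text
time: 3.4
ee_pos: [0.5132, 0.1051, 0.3098]
tcp_rot: [-179.5, 0.0, 119.3]
wrist_force: [-26.0, -13.2, 15.0]
opening: 0.0
```

Emit:
drive_tool(plan=[{"dx": 0,"dy": -0.02,"dz": 0,"roll": 0,"hand": 0},{"dx": 0,"dy": -0.05,"dz": 0,"roll": 0,"hand": 0},{"dx": 0,"dy": -0.05,"dz": -0.035,"roll": 0,"hand": 0},{"dx": 0,"dy": -0.05,"dz": -0.07,"roll": 0,"hand": 0},{"dx": 0,"dy": -0.05,"dz": -0.11,"roll": 0,"hand": 0},{"dx": 0,"dy": -0.05,"dz": -0.11,"roll": 0,"hand": 0},{"dx": 0.02,"dy": -0.03,"dz": -0.11,"roll": 0,"hand": 0},{"dx": 0.04,"dy": 0,"dz": -0.11,"roll": 0,"hand": 0},{"dx": 0.06,"dy": 0.03,"dz": -0.11,"roll": 0,"hand": 0},{"dx": 0.07,"dy": 0.06,"dz": -0.11,"roll": 0,"hand": 0},{"dx": 0.07,"dy": 0.09,"dz": -0.11,"roll": 0,"hand": 0},{"dx": 0.07,"dy": 0.104,"dz": -0.11,"roll": 0,"hand": 0},{"dx": 0.07,"dy": 0.104,"dz": -0.11,"roll": 0,"hand": 0},{"dx": 0.07,"dy": 0.104,"dz": -0.11,"roll": 0,"hand": 0}])

```text
time: 4.57
ee_pos: [0.5725, 0.2189, 0.4188]
tcp_rot: [-179.9, -0.0, 119.4]
wrist_force: [-0.6, -0.4, 0.3]
opening: 0.0004
```

Run:
```python
from h import *
c=snap('side'); cv2.imwrite('pics/side2.png',cv2.resize(c['frame'][80:240,200:380,::-1],None,fx=4,fy=3.7,interpolation=cv2.INTER_CUBIC))
v,u=np.mgrid[80:240,200:380]; z=c['z_map'][80:240,200:380]
P=np.linalg.inv(c['mtx'])@np.stack([u.ravel(),v.ravel(),np.ones(u.size)])*z.ravel()
W=(c['R'].T@(P-c['t'][:,None])).T-[.597,.152,0]
H=np.stack([W@[.871,.491,0],W@[-.491,.871,0],W[:,2]],1)
for a in(.04,.07,.1,.13,.15):
    m=(abs(H[:,2]-a)<.008)&(abs(H[:,1])<.08)&(H[:,0]<-.05)&(H[:,0]>-.16); print(a,m.sum(),np.median(H[m][:,0]))
```

```text
0.04 120 -0.08188741690504836
0.07 132 -0.08199790904065493
0.1 150 -0.08159135875189447
0.13 154 -0.08127121251133705
0.15 155 -0.08214943411934741
```

View pics/side2.png

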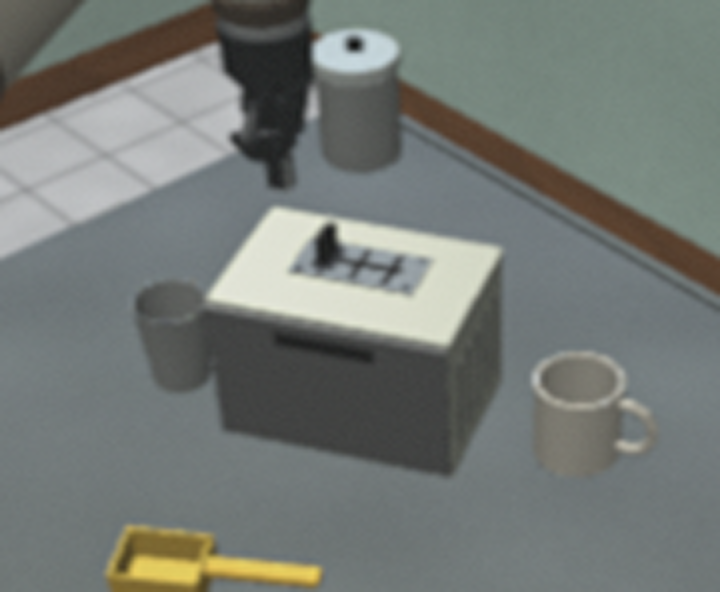

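Vertical panel face at x ≈ -82 mm at all heights, so the bin is shut. The lever at (325,245) is still at its start. Next is the lever.

Emit:
drive_tool(plan=[{"dx": 0,"dy": 0,"dz": 0.025,"roll": 0,"hand": 0},{"dx": 0,"dy": 0,"dz": 0.045,"roll": 0,"hand": 0},{"dx": 0,"dy": 0,"dz": 0.06,"roll": 0,"hand": 0},{"dx": 0,"dy": 0,"dz": 0.06,"roll": 0,"hand": 0},{"dx": -0.01,"dy": 0,"dz": 0.06,"roll": 0,"hand": 0},{"dx": -0.018,"dy": 0,"dz": 0.06,"roll": 0,"hand": 0},{"dx": -0.024,"dy": 0,"dz": 0.06,"roll": 0,"hand": 0},{"dx": -0.03,"dy": 0,"dz": 0.06,"roll": 0,"hand": 0},{"dx": -0.036,"dy": 0,"dz": 0.06,"roll": 0,"hand": 0},{"dx": -0.042,"dy": 0,"dz": 0.06,"roll": 0,"hand": 0},{"dx": -0.048,"dy": 0,"dz": 0.06,"roll": 0,"hand": 0},{"dx": -0.054,"dy": 0,"dz": 0.06,"roll": 0,"hand": 0},{"dx": -0.06,"dy": 0,"dz": 0.06,"roll": 0,"hand": 0},{"dx": -0.066,"dy": 0,"dz": 0.06,"roll": 0,"hand": 0},{"dx": -0.072,"dy": 0,"dz": 0.06,"roll": 0,"hand": 0},{"dx": -0.078,"dy": 0,"dz": 0.06,"roll": 0,"hand": 0},{"dx": -0.08,"dy": 0,"dz": 0.06,"roll": 0,"hand": 0},{"dx": -0.08,"dy": 0,"dz": 0.06,"roll": 0,"hand": 0}])

```text
time: 6.12
ee_pos: [0.6114, 0.1485, 0.3596]
tcp_rot: [-180.0, -0.1, 119.4]
wrist_force: [-1.7, 3.3, -0.4]
opening: 0.0002
```

Emit:
drive_tool(plan=[{"dx": -0.002,"dy": 0,"dz": 0,"roll": 0,"hand": 0},{"dx": -0.004,"dy": 0,"dz": 0,"roll": 0,"hand": 0},{"dx": -0.005,"dy": 0,"dz": 0,"roll": 0,"hand": 0},{"dx": -0.005,"dy": 0,"dz": 0,"roll": 0,"hand": 0}])

```text
time: 6.45
ee_pos: [0.6124, 0.147, 0.3597]
tcp_rot: [-180.0, -0.5, 119.6]
wrist_force: [-14.0, 20.9, 3.2]
opening: -0.0001
```

The lever is at the firm stop, with about 25 N at tip y ≈ -12 mm as predicted. Backing off.

Emit:
drive_tool(plan=[{"dx": 0.01,"dy": 0,"dz": 0,"roll": 0,"hand": 0},{"dx": 0.03,"dy": 0,"dz": 0,"roll": 0,"hand": 0},{"dx": 0.035,"dy": 0,"dz": -0.03,"roll": 0,"hand": 0},{"dx": 0.035,"dy": 0,"dz": -0.06,"roll": 0,"hand": 0},{"dx": 0.06,"dy": 0,"dz": -0.09,"roll": 0,"hand": 0},{"dx": 0.09,"dy": 0,"dz": -0.1,"roll": 0,"hand": 0},{"dx": 0.12,"dy": -0.02,"dz": -0.1,"roll": 0,"hand": 0},{"dx": 0.14,"dy": -0.04,"dz": -0.1,"roll": 0,"hand": 0},{"dx": 0.14,"dy": -0.04,"dz": -0.1,"roll": 0,"hand": 0},{"dx": 0.14,"dy": -0.04,"dz": -0.1,"roll": 0,"hand": 0}])

```text
time: 7.28
ee_pos: [0.5093, 0.2471, 0.4604]
tcp_rot: [179.9, 0.0, 119.5]
wrist_force: [-0.6, -0.4, 0.9]
opening: -0.0005
```

Run:
```python
from h import *
c=snap('side'); cv2.imwrite('pics/side3.png',cv2.resize(c['frame'][80:240,200:380,::-1],None,fx=4,fy=3.7,interpolation=cv2.INTER_CUBIC))
v,u=np.mgrid[80:240,200:380]; z=c['z_map'][80:240,200:380]
P=np.linalg.inv(c['mtx'])@np.stack([u.ravel(),v.ravel(),np.ones(u.size)])*z.ravel()
W=(c['R'].T@(P-c['t'][:,None])).T-[.597,.152,0]
H=np.stack([W@[.871,.491,0],W@[-.491,.871,0],W[:,2]],1)
for a in(.04,.1,.15):
    m=(abs(H[:,2]-a)<.008)&(abs(H[:,1])<.08)&(H[:,0]<-.05)&(H[:,0]>-.16); print(a,m.sum(),np.median(H[m][:,0]))
m=(H[:,2]>.19)&(H[:,2]<.215)&(abs(H[:,0])<.06)&(abs(H[:,1])<.09); print('lever',m.sum(),np.median(H[m],0))
```

```text
0.04 126 -0.08137630837759315
0.1 147 -0.08156835467544536
0.15 157 -0.08197283128473659
lever 40 [ 0.00229193 -0.03283326  0.20286056]
```

View pics/side3.png

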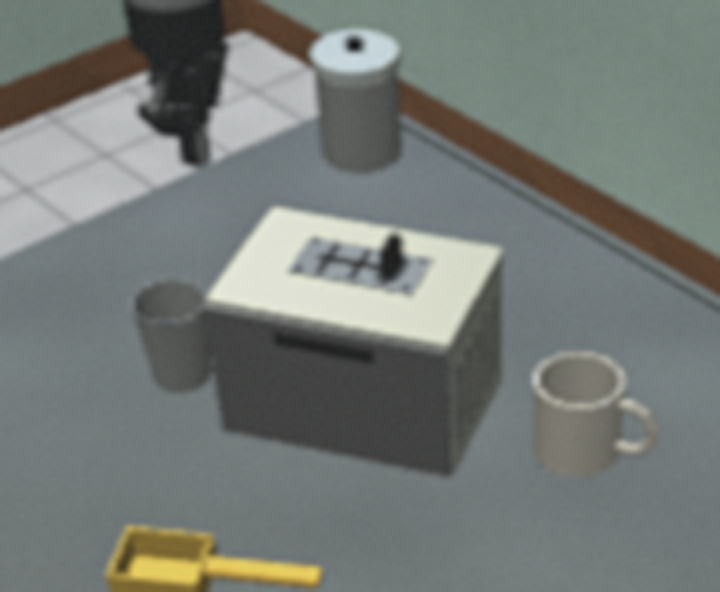

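The lever is now at (393,258), at the far end of its gate. The bin is shut, and the tumbler, mug and scoop stand where they were.

```bash
python3 -c "
from workcell import bot
print(bot.job_done())"
```

```text
the job is handed in; nothing more can be done
None
```

I pushed the bin shut with the closed fingertips, then slid the lever past its first click to its second stop, and took the hand away. The job was handed in at about 7.4 s of the 48 s allowed.

- **Bin:** it pressed up against a firm stop at about 30 N. With the hand away, both before and after the lever push, the depth image put the panel upright at x ≈ -82 mm of the housing; shut is -83.
- **Lever:** it reached the end stop at about 25 N. After the hand was away, it measured y ≈ -33 mm; the second stop is -30, and the difference is within what the camera can tell.
- **Lever reading that was off:** its x came out about 8 mm from nominal (2 instead of 10 mm). The camera mostly sees the tab's near face, so I take this as a viewing bias.
- **Other things:** in the side-view crops, the mug, tumbler and scoop had not moved. I did not recheck the rolling pin, lid, tin and katori, as the arm never went near them.
- **Hand:** it was clear of everything at the end, with the wrist force about 1 N.

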